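Wedge up the sagging bottle shelf

TASK

The low bottle shelf on the lab bench is only held along its back and its front edge sags and bounces. Take the long wedge with the upright tab, lay it flat on the bench, square to the front edge at its middle, and push it thin end first under that edge until it is jammed tight and the shelf is well propped, but do not force it so hard that the shelf is strained. Let go and leave the wedge there, keep the gripper off the shelf, and leave the jar, the flask and the dish where they stand.

Things in the scene. Friction and masses are not known exactly. Their poses are not given: they have to be found in the camera images.
- wedge_grip (a point): Centre of the upright tab (30 long x 26 wide x 45 mm high) at the thick end of the loose dark rubber wedge (0.15 kg), 22.5 mm above its flat underside. x points from tab to thin end, y across, z up. Ahead of the tab it tapers over 130 mm from 25 mm high to 3 mm at the thin end, 30 mm wide; 160 mm long in all.
- wedge_tip (a point): Middle of the bottom of the wedge's thin end, 145 mm along its x from the tab's centre, 22.5 mm lower; axes as wedge_grip. Pushed at the back of its tab it slides freely (about 1 N) until it meets the edge, then the push grows steadily to some 10 to 18 N when tight, twice as much or more if the hand also bears down on the wedge or grips it. It stays jammed when let go flat on the bench.
- edge_mid (a point): Point on the bench straight below the middle of the shelf's front edge, fixed. x points away from the robot, square to the edge, under the shelf; y along the edge; z up. The gap under the edge is 9 to 21 mm, different each time (unknown height and load), and is not measured. From there the edge yields upward 1 mm for each 5 N: the wedge is tight 8 to 14 mm of travel past first touch.
- under_shelf (a point): Point on the bench under the shelf, 40 mm along x from edge_mid. The shelf: plywood board 240 wide, 200 deep, 15 mm thick, on a springy hinge at its back, with a rail and three bottles fixed 95 mm or more behind the front edge, up to 140 mm above the bench. Propped tight, it bears on the wedge with 6 to 14 N; bearing over 25 N strains it.
- jar_mid (a point): Middle of a closed glass jar, 68 mm across, 75 mm high, loose on the bench; this point is 37 mm above the bench. Leave it.
- flask_mid (a point): Middle of a conical glass flask, 84 mm across at the foot, 120 mm high, loose on the bench; this point is 60 mm above the bench. Leave it.
- dish_mid (a point): Middle of a flat closed round glass dish, 90 mm across, 16 mm high, loose on the bench; this point is 8 mm above the bench. Leave it.
Things that resemble listed ones, but are neither listed nor needed, are in the scene too. Of the things shaped like the part that bears wedge_grip, the black one is meant.

How it is judged:
By the outcome, as a careful person would: the job done as asked, in the order asked, and still so for the second after the job is handed in, with the robot touching nothing.
It also fails if it takes over 72 s, if anything falls off the work surface, if the arm or the gripper's body presses on something with over 40 N, if the wrist force passes 120 N, or if a joint passes its speed limit or range.

ROBOT

A 6-joint arm with a two-finger parallel gripper is mounted at the origin on the work surface. World frame = base frame: x ahead of the robot, y to its left, z up, the work surface at z = 0. Lengths are in m, angles in degrees, forces in N, time in s.
With the tool pointing down it reaches from about 0.35 to 0.875 m from the base axis. Payload 4.2 kg.
Tool frame: the origin (TCP) lies on the front face of the gripper's body, between the roots of the fingers; the fingertips stand 70 mm ahead of it and the grasp point (between the pads) lies 51 mm ahead of it; x points along the fingers, y is the direction in which the jaws open and shut, and the axes are right-handed (so a half turn about x gives the same grasp; the last joint's range is limited). The gripper opens to 87 mm and grips with 3 to 60 N. Pads are 19 mm wide; open, the fingers measure 117 mm over their backs; the gripper's body (75 mm by 190 mm) begins 51 mm behind the grasp point.
Start: joints at [-60.413, 22.042, 0.453, 0, -68.411, -14.817], TCP at [0.159, -0.604, 0.292] pointing down, gripper open.
Joint ranges: [-179.83, 179.83], [-69.29, 118.12], [-61.27, 80.66], [-181.25, 117.63], [-171.15, -9.14], [-177.46, 177.46]. Speed limits (degrees/s): [159.86, 159.86, 180, 180, 180, 180].

INTERFACE

Orientations are given as a 3x3 rotation matrix whose columns are the frame's x, y, z axes.
In Python, from station import r, viewer, spotter gives the robot as it stands.
- The arm moves only by the tool move_arm, never from a script. Its argument "series" is a list that holds one entry, the list of rows, each a list of 7 numbers: the turn, a rotation vector about the world's x, y, z scaled (see below), then the shift along the world's x, y, z scaled (see below), then the opening, from 0 (shut) to 1 (fully open). A call has 1 to 20 rows; each row shifts and turns the pose as measured when the row begins; what a row does not reach is not made up. The controller multiplies each number of a shift by 60 mm and each number of a turn by 8 degrees. A row lasts 1/8 s, in which the tool goes at most 62.5 mm and 10.7 degrees, less where a joint would pass 70% of its speed; a pose out of reach is approached as far as the arm can. A call with a number of a shift or a turn outside -1 to 1 is refused whole. A call with a gripper value outside its range is refused whole. The fingers move at their own pace and stop on an object; the grip force is fixed at half the most. Time passes only in rows, so rows that do not move let the fingers close. It gives the time, the measured TCP pose, the force and the opening at its end, in the units of the state.
- r.sense(): the state, without advancing time (a new reading comes with each control period).
- viewer.capture(name): name is "scene" or "top" or "wrist"; returns (picture, depth): 400x640x3 uint8, red, green, blue; 400x640 float32, m along the optical axis (not along the pixel's ray), 0 where there is no reading.
- viewer.camera_params(name): a dict with "mtx" (3x3 intrinsics, pixels), "pose" (4x4, takes a point from camera to world coordinates). Camera axes: x right, y down, z forward; pixel columns grow to the right and rows downward; lengths in m; the calibration is good to about 2 mm. A picture is of the moment at which its call begins: read the wrist's pose just before it. camera_params takes no time and is no camera call; for the wrist camera it gives the pose at the moment of the call.
- r.finish_job(): hands the job in, once; it reports no verdict.
Trained networks look in the newest picture that a camera, given by its name, has taken for a name from the list of things; names that differ only in an ending like _2 or _b are one class to them, and where a whole thing is asked for, a point or a joint stands for the part that bears it (a point fixed in the world has none). Each returns a list of dicts, best first, with "conf" (0 to 1); they miss things now and then, are a little off and sometimes report something else, mostly with a low value. They report only what shows in the picture. A call takes as long as a camera call. They do not tell look-alikes from the thing itself.
- spotter.find_in(camera, name): "centre" ([column, row] in pixels, amid what is visible of it).
- spotter.trace(camera, name): "mask" (400x640 bool, what is visible of it) and "centre" ([column, row] in pixels, amid what is visible of it).
The state is a dict: "time_s": time; "joints": joint angles; "joint_velocities": joint speeds; "effort": joint torques, N m; "tcp_pos": TCP position; "ee_rot": TCP orientation; "wrist_force": force on the tool from outside, world axes, zero at the start; "moment": the same for the moment, N m; "gripper_width": opening from 0.0 (shut) to 1.0 (fully open).
Only numpy, scipy, OpenCV 4.12 (cv2) and the standard library are available. Lean on these libraries where they do the work, as an engineer would, in place of code of your own. Each camera call takes 0.05 s, during which the arm holds its last target.

## Working session

There is one attempt and no reset: what is moved stays moved. The work goes in short steps, Python scripts to look and compute and a tool call to move; the robot and the scene stay as the last step left them, time stands still between calls to the robot, and variables do not carry over. Pictures are saved under pics/ and viewed, and the job is handed in when it is done.

Besides the shell and the picture viewer there is one more tool, called after "Call:" as a command line: name --argument value ..., lists and objects as JSON in quotes. move_arm: Moves the arm, as the interface text tells. Its arguments: {"type":"object","properties":{"series":{"type":"array","items":{"type":"array","items":{"type":"array","items":{"type":"number","minimum":-1,"maximum":1}}}}},"required":["series"]}

```bash
ls; mkdir -p pics
python3 - <<'E'
from station import r, viewer, spotter
import cv2
for n in ("scene","top"):
    p,d=viewer.capture(n); cv2.imwrite(f"pics/{n}0.png",p[:,:,::-1]); 
    import numpy as np
    np.save(f"{n}0.npy",d)
    c=viewer.camera_params(n); print(n,c["mtx"].tolist(),c["pose"].round(4).tolist())
    for t in ("wedge_grip","jar_mid","flask_mid","dish_mid"):
        print(n,t,[(x["centre"],round(x["conf"],2)) for x in spotter.find_in(n,t)])
print(r.sense())
E
```

```text
pics
scene [[394.2729411630718, 0.0, 320.40547262949644], [0.0, 394.2729411630718, 199.40532279307783], [0.0, 0.0, 1.0]] [[0.8267, 0.4623, -0.3208, 0.8454], [0.5624, -0.6957, 0.4469, -0.5327], [-0.0166, -0.5498, -0.8351, 0.9278], [0.0, 0.0, 0.0, 1.0]]
scene wedge_grip [([264.1, 262.7], 0.96), ([226.8, 206.4], 0.68)]
scene jar_mid [([375.6, 127.6], 0.87)]
scene flask_mid [([434.4, 137.7], 0.63)]
scene dish_mid [([345.1, 317.3], 0.94), ([452.8, 258.1], 0.45)]
top [[388.08512856896056, 0.0, 319.6068387042078], [0.0, 388.08512856896056, 202.68743955912566], [0.0, 0.0, 1.0]] [[-0.0048, -0.9995, 0.0319, 0.461], [-0.9999, 0.0053, 0.0153, -0.066], [-0.0154, -0.0318, -0.9994, 1.0487], [0.0, 0.0, 0.0, 1.0]]
top wedge_grip [([474.3, 163.5], 0.98), ([377.7, 280.4], 0.94), ([403.9, 210.2], 0.68)]
top jar_mid [([200.9, 205.8], 0.7)]
top flask_mid [([175.5, 139.9], 0.8)]
top dish_mid [([411.4, 119.8], 0.69)]
{'time_s': 0.5, 'joints': array([-6.04134060e+01,  2.20445833e+01,  4.49970426e-01, -2.98993971e-03,
       -6.84106794e+01, -1.48152632e+01]), 'joint_velocities': array([ 0.00190998, -0.00367841,  0.05238927,  0.02065668, -0.0391129 ,
       -0.05014351]), 'effort': array([ 1.41543264e-04, -3.90074873e+01,  1.87446964e+01,  4.22071606e+00,
        1.49803521e-02, -4.49333788e-05]), 'tcp_pos': array([ 0.1593591 , -0.60430554,  0.29219352]), 'ee_rot': array([[-3.40916625e-06, -2.54943385e-01,  9.66955982e-01],
       [ 1.04281849e-04,  9.66955976e-01,  2.54943384e-01],
       [-9.99999995e-01,  1.01705102e-04,  2.32894539e-05]]), 'wrist_force': array([0.23582608, 0.18196165, 0.10440075]), 'moment': array([-0.00705916,  0.05015916,  0.02504342]), 'gripper_width': 1.001696499764597}
```

View pics/scene0.png

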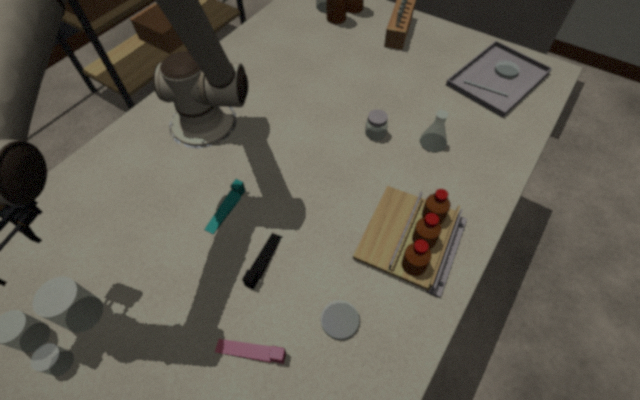

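View pics/top0.png

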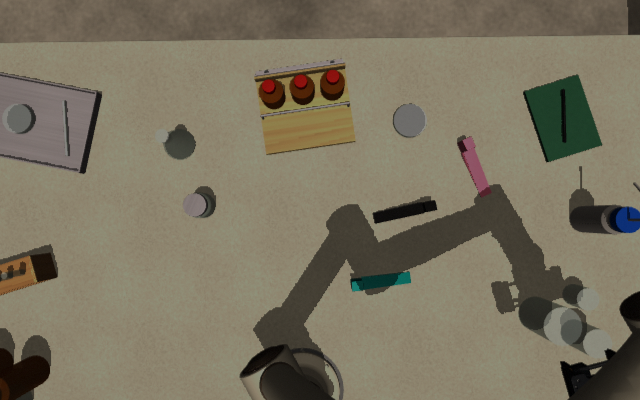

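The wedge could be confused with four things in the top view: the black wedge at (404,211), the teal one at (380,282), the pink one at (474,165), and the thin black pen on the green mat at (563,115). I choose the black one at (404,211), whose tab seems to be at its right end, about (430,207). Next I check that in a close crop and measure.

```bash
cat > h.py <<'E'
import numpy as np, cv2
from station import r, viewer, spotter
def unproj(n,uv,z=None,d=None,c=None):
    c=c or viewer.camera_params(n); K=c["mtx"];P=c["pose"]
    uv=np.atleast_2d(np.asarray(uv,float))
    ray=np.c_[(uv[:,0]-K[0,2])/K[0,0],(uv[:,1]-K[1,2])/K[1,1],np.ones(len(uv))]
    if d is not None: return (ray*np.asarray(d)[:,None])@P[:3,:3].T+P[:3,3]
    w=ray@P[:3,:3].T; s=(z-P[2,3])/w[:,2]; return w*s[:,None]+P[:3,3]
def proj(n,X,c=None):
    c=c or viewer.camera_params(n); K=c["mtx"];P=c["pose"]
    q=(np.atleast_2d(X)-P[:3,3])@P[:3,:3]; q=q@K.T; return q[:,:2]/q[:,2:]
E
python3 - <<'E'
from h import *
p=cv2.imread("pics/top0.png"); d=np.load("top0.npy")
cv2.imwrite("pics/crop1.png",np.hstack([cv2.resize(p[190:235,360:450],None,fx=8,fy=8,interpolation=cv2.INTER_CUBIC)]))
cv2.imwrite("pics/crop2.png",cv2.resize(p[50:165,245:365],None,fx=5,fy=5,interpolation=cv2.INTER_CUBIC))
g=p.max(2)
m=np.zeros(g.shape,np.uint8); m[195:228,366:445]=(g[195:228,366:445]<45)
n,l,s,c=cv2.connectedComponentsWithStats(m); i=1+s[1:,4].argmax(); m=l==i
v,u=np.nonzero(m)
X=unproj("top",np.c_[u,v],d=d[v,u]); print(s[i]); print("bg z",unproj("top",[[390,180]],d=[d[180,390]]))
rect=cv2.minAreaRect(np.c_[u,v].astype(np.float32)); print(rect); b=cv2.boxPoints(rect); print(b.tolist()); print(unproj("top",b,z=0.01).round(4))
o=np.argsort(u)
for a in np.array_split(o,14): print(X[a].mean(0).round(4),X[a,2].max().round(3))
# shelf
for uv in [(275,130),(310,130),(345,130),(270,148),(350,138),(310,143)]:
    print(uv,unproj("top",[uv],d=[d[uv[1],uv[0]]]).round(4))
E
```

```text
[373 200  64  23 690]
bg z [[ 5.54802699e-01 -2.40475063e-01 -2.96715736e-05]]
((404.4823303222656, 210.67056274414062), (11.497314453125, 63.12677001953125), 77.47119140625)
[[372.4234924316406, 211.90585327148438], [434.0470275878906, 198.21173095703125], [436.5411682128906, 209.43527221679688], [374.9176330566406, 223.12939453125]]
[[ 0.4688 -0.1911  0.01  ]
 [ 0.5045 -0.3554  0.01  ]
 [ 0.4745 -0.3616  0.01  ]
 [ 0.4388 -0.1975  0.01  ]]
[ 0.4555 -0.1958  0.046 ] 1.049
[ 0.4579 -0.2101  0.0267] 1.049
[ 0.4596 -0.2249  0.0083] 0.013
[ 0.463  -0.2363  0.0101] 0.013
[ 0.4651 -0.2476  0.0124] 0.017
[ 0.4672 -0.2591  0.0141] 0.018
[ 0.4704 -0.2702  0.0163] 0.021
[ 0.4729 -0.2809  0.0178] 0.022
[ 0.4758 -0.2915  0.0195] 0.024
[ 0.4775 -0.2973  0.0424] 1.049
[ 0.4795 -0.3123  0.0231] 0.027
[ 0.4816 -0.3212  0.0333] 0.048
[ 0.4843 -0.3306  0.043 ] 0.051
[ 0.4842 -0.3427  0.0451] 0.049
(275, 130) [[0.687  0.0669 0.0284]]
(310, 130) [[ 0.6866 -0.0259  0.0267]]
(345, 130) [[ 0.6869 -0.1188  0.022 ]]
(270, 148) [[0.6402 0.0811 0.0225]]
(350, 138) [[ 0.6648 -0.1318  0.0251]]
(310, 143) [[ 0.6528 -0.0256  0.0224]]
```

View pics/crop1.png

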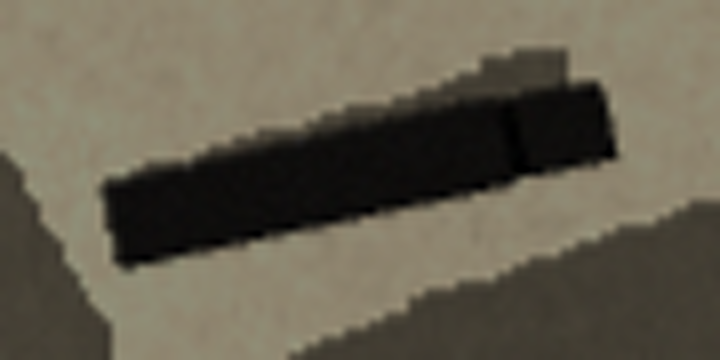

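View pics/crop2.png

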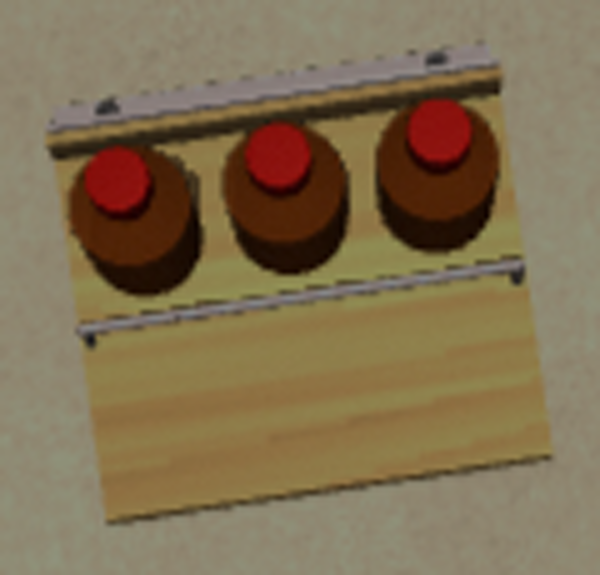

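The crop confirms the black wedge. Its tab is at the right end (pixel about 431,206) and its thin end is at about (374,217). The shelf's front edge runs from about (266.6,154.4) to (355.2,141.4). Next I refine the edge and the tab.

Run:
```python
from h import *
p=cv2.imread("pics/top0.png"); d=np.load("top0.npy")
hsv=cv2.cvtColor(p,cv2.COLOR_BGR2HSV)
# board mask by saturation
m=np.zeros(p.shape[:2],np.uint8); m[105:165,250:365]=hsv[105:165,250:365,1]>85
print(hsv[125,310],hsv[180,310])
n,l,s,c=cv2.connectedComponentsWithStats(m); m=(l==1+s[1:,4].argmax())
# plane of board (front part)
ys,xs=np.nonzero(cv2.erode(m.astype(np.uint8),np.ones((7,7))))
X=unproj("top",np.c_[xs,ys],d=d[ys,xs]); X=X[(X[:,2]>0.005)&(X[:,2]<.06)]
A=np.c_[X[:,:2],np.ones(len(X))]; co=np.linalg.lstsq(A,X[:,2],rcond=None)[0]; print("plane",co,len(X),np.std(A@co-X[:,2]))
# bottom edge per column
S=hsv[:,:,1].astype(float)
pts=[]
for u in range(272,352):
    v=np.nonzero(m[:,u])[0].max(); pts.append((u,v+0.5))
pts=np.array(pts); L=cv2.fitLine(pts.astype(np.float32),cv2.DIST_HUBER,0,.01,.01).ravel(); 
lft=[];
def edge(rows,side):
    q=[(( np.nonzero(m[v])[0].min()-.5) if side<0 else (np.nonzero(m[v])[0].max()+.5),v) for v in rows]
    return cv2.fitLine(np.array(q,np.float32),cv2.DIST_HUBER,0,.01,.01).ravel()
l1=edge(range(120,148),-1); l2=edge(range(118,136),1)
def inter(a,b):
    t=np.linalg.solve(np.c_[a[:2],-b[:2]],b[2:]-a[2:]); return a[2:]+t[0]*a[:2]
cl,cr=inter(L,l1),inter(L,l2); print("corners",cl,cr)
zt=co@np.r_[.64,-.025,1]; print("ztop",zt)
W=unproj("top",[cl,cr],z=zt); print(W.round(4),"mid",W.mean(0).round(4),"width",np.linalg.norm(W[0]-W[1]))
e=W[0]-W[1]; print("edge yaw(y axis)-90:",np.degrees(np.arctan2(-e[0],e[1])))
# bottle-free noise: bench z
print("bench",np.median(unproj("top",np.c_[np.full(40,300),np.full(40,175)],d=d[170:180,300:304].ravel())[:,2]))
```

```text
[ 19 134 143] [ 27  48 143]
plane [0.01794943 0.00161336 0.01352274] 2620 0.0018615340808043207
corners [265.74347 154.58734] [355.39218 141.46063]
ztop 0.024970041511452337
[[ 0.6223  0.0921  0.025 ]
 [ 0.6555 -0.146   0.025 ]] mid [ 0.6389 -0.027   0.025 ] width 0.24033330091778232
edge yaw(y axis)-90: 7.941006642227217
bench -0.0003499238947601846
```

Call:
move_arm --series '[[[0,0,0.99,0.49,0.4,-0.05,1],[0,0,0.99,0.49,0.4,-0.05,1],[0,0,0.99,0.49,0.4,-0.05,1],[0,0,0.99,0.49,0.4,-0.05,1],[0,0,0.99,0.49,0.4,-0.05,1],[0,0,0.99,0.49,0.4,-0.05,1],[0,0,0.99,0.49,0.4,-0.05,1],[0,0,0.99,0.49,0.4,-0.05,1],[0,0,0.99,0.49,0.4,-0.05,1],[0,0,0.99,0.49,0.4,-0.05,1],[0,0,0.99,0.49,0.4,-0.05,1],[0,0,0,0,0,0,1]]]'

```text
time_s: 2.0
tcp_pos: [0.492, -0.3315, 0.2593]
ee_rot: [[0.004, -0.967, -0.254], [-0.001, -0.254, 0.967], [-1.0, -0.004, -0.002]]
wrist_force: [0.4, -1.7, 0.8]
gripper_width: 0.999
```

Run:
```python
from h import *
s=r.sense(); c=viewer.camera_params("wrist")
p,d=viewer.capture("wrist"); cv2.imwrite("pics/w1.png",p[:,:,::-1]); np.save("w1.npy",d); np.savez("w1c.npz",**c)
R=s["ee_rot"]; print(s["tcp_pos"],np.degrees(np.arctan2(R[1,1],R[0,1])),R.round(3).tolist(),s["joints"].round(1)); print(c["pose"].round(3).tolist())
print([(x["centre"],round(x["conf"],2)) for x in spotter.find_in("wrist","wedge_grip")])
print(proj("wrist",[[.4845,-.337,.045]],c))
```

```text
[ 0.49198782 -0.33150939  0.25932149] -165.27926489696128 [[0.004, -0.967, -0.254], [-0.001, -0.254, 0.967], [-1.0, -0.004, -0.002]] [-18.4  20.3  -7.1  -0.1 -62.3  33.1]
[[-0.967, -0.245, -0.068, 0.511], [-0.254, 0.928, 0.274, -0.407], [-0.004, 0.282, -0.959, 0.352], [0.0, 0.0, 0.0, 1.0]]
[([252.9, 32.7], 0.87), ([458.4, 259.5], 0.84), ([324.2, 212.8], 0.8)]
[[329.26937936 184.37525771]]
```

View pics/w1.png

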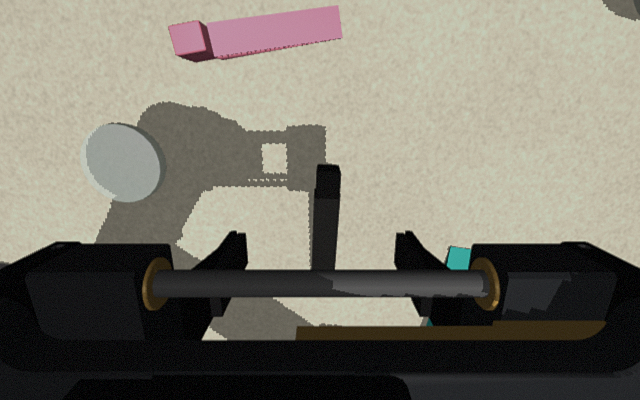

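The wrist view shows the black tab's top at about (328,181), with the body running down the picture to about (324,270). Next I measure it closely.

Run:
```python
from h import *
p=cv2.imread("pics/w1.png"); d=np.load("w1.npy"); c=dict(np.load("w1c.npz"))
k=p[150:270,290:365].astype(float)*2.5
cv2.imwrite("pics/w1c.png",cv2.resize(np.clip(k,0,255).astype(np.uint8),None,fx=5,fy=5,interpolation=cv2.INTER_CUBIC))
v,u=np.mgrid[160:215,305:352]; v=v.ravel();u=u.ravel()
X=unproj("wrist",np.c_[u,v],d=d[v,u],c=c)
t=X[(X[:,2]>.038)&(X[:,2]<.055)]; print(len(t),t.mean(0),t.min(0),t.max(0))
rect=cv2.minAreaRect((t[:,:2]*1000).astype(np.float32)); print(rect)
```

```text
699 [ 0.48611328 -0.33704286  0.0444444 ] [ 0.47070006 -0.35300767  0.0385372 ] [ 0.50125832 -0.32012046  0.04682266]
((485.9165344238281, -336.1634521484375), (25.85916519165039, 30.219945907592773), 12.1073637008667)
```

View pics/w1c.png

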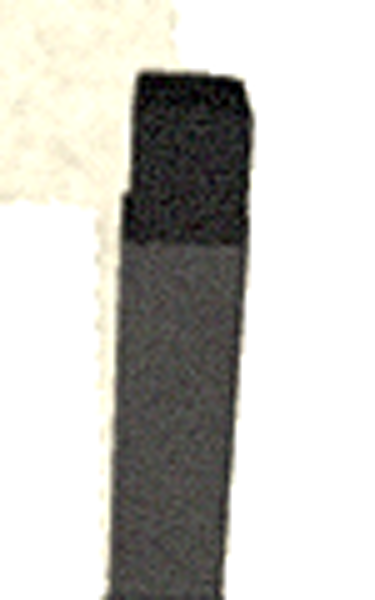

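Call:
move_arm --series '[[[0,0,-0.16,-0.05,-0.04,-0.5,1],[0,0,-0.15,-0.05,-0.04,-0.5,1],[0,0,0,0,0,-0.5,1],[0,0,0,0,0,-0.5,1],[0,0,0,0,0,-0.25,1],[0,0,0,0,0,0,1]]]'

```text
time_s: 2.85
tcp_pos: [0.48, -0.3428, 0.1242]
ee_rot: [[0.008, -0.981, -0.195], [-0.004, -0.195, 0.981], [-1.0, -0.008, -0.005]]
wrist_force: [-0.3, -0.8, 0.6]
gripper_width: 1.002
```

Call:
move_arm --series '[[[0.03,0.06,0.12,0.1,0.1,0,1],[0,0,0,0,0,-0.25,1],[0,0,0,0,0,-0.25,1],[0,0,0,0,0,0,1]]]'

```text
time_s: 3.35
tcp_pos: [0.4879, -0.337, 0.0952]
ee_rot: [[0.005, -0.977, -0.213], [-0.002, -0.213, 0.977], [-1.0, -0.004, -0.003]]
wrist_force: [0.3, -1.1, 0.3]
gripper_width: 1.001
```

Call:
move_arm --series '[[[0.01,0.03,0,-0.03,0,-0.26,1],[0,0,0,0,0,0,1],[0,0,0,0,0,0,0],[0,0,0,0,0,0,0],[0,0,0,0,0,0,0],[0,0,0,0,0,0,0],[0,0,0,0,0,0,0]]]'

```text
time_s: 4.22
tcp_pos: [0.4865, -0.3374, 0.0793]
ee_rot: [[0.002, -0.977, -0.213], [-0.001, -0.213, 0.977], [-1.0, -0.002, -0.001]]
wrist_force: [0.4, 0.3, -0.7]
gripper_width: 0.518
```

Call:
move_arm --series '[[[0,0,0,0,0,0,0],[0,0,0,0,0,0,0],[0,0,0,0,0,0,0],[0,0,0,0,0,0,0],[0,0,0,0,0,0,0],[0,0,0,0,0,0,0]]]'

```text
time_s: 4.97
tcp_pos: [0.4865, -0.3374, 0.0794]
ee_rot: [[0.002, -0.977, -0.213], [-0.001, -0.213, 0.977], [-1.0, -0.002, -0.001]]
wrist_force: [-0.9, 0.3, 0.9]
gripper_width: 0.298
```

Call:
move_arm --series '[[[0,0,0,0,0,0.5,0],[0,0,0,0,0,0.5,0],[0,0,-0.98,0,0.4,0,0],[0,0,-0.98,0,0.4,0,0],[0,0,-0.98,0,0.4,0,0],[0,0,-0.98,0,0.4,0,0],[0,0,-0.98,0,0.4,0,0],[0,0,-0.98,0,0.4,0,0],[0,0,-0.98,0,0.4,0,0],[0,0,-0.98,0,0.4,0,0],[0,0,-0.98,0,0.4,0,0],[0,0,-0.98,0,0.4,0,0],[0,0,-0.98,0,0.3,0,0],[0,0,-0.6,0,0.1,0,0],[0,0,0,0,0,0,0]]]'

```text
time_s: 6.85
tcp_pos: [0.4808, -0.0642, 0.1363]
ee_rot: [[-0.003, -0.139, 0.99], [0.005, 0.99, 0.139], [-1.0, 0.006, -0.003]]
wrist_force: [0.2, -0.6, -1.0]
gripper_width: 0.294
```

Run:
```python
from h import *
s=r.sense()
p,d=viewer.capture("top"); cv2.imwrite("pics/t2.png",p[:,:,::-1])
R=s["ee_rot"]; print(s["tcp_pos"],np.degrees(np.arctan2(R[1,1],R[0,1]))-90,R[:,0],s["gripper_width"],s["joints"].round(1))
```

```text
[ 0.48084919 -0.06417053  0.13627058] 7.992001033955461 [-0.00347571  0.0054508  -0.9999791 ] 0.2940969092483677 [ 11.5  19.2 -30.2  -0.5 -40.8 -93.1]
```

View pics/t2.png

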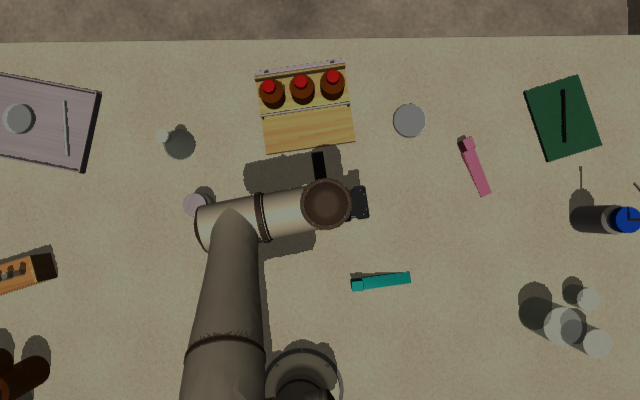

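Call:
move_arm --series '[[[-0.04,-0.025,0,0,0.25,0,0],[0,0,0,0,0,-0.3,0],[0,0,0,0,0,-0.3,0],[0,0,0,0,0,-0.2,0],[0,0,0,0,0,0,0]]]'

```text
time_s: 7.52
tcp_pos: [0.4809, -0.0509, 0.087]
ee_rot: [[0.001, -0.142, 0.99], [-0.0, 0.99, 0.142], [-1.0, -0.0, 0.0]]
wrist_force: [1.1, -0.4, -1.4]
gripper_width: 0.299
```

Call:
move_arm --series '[[[0,0,-0.02,0,0.03,-0.11,0],[0,0,0,0,0,0,0]]]'

```text
time_s: 7.78
tcp_pos: [0.4814, -0.0492, 0.0807]
ee_rot: [[0.002, -0.139, 0.99], [-0.0, 0.99, 0.139], [-1.0, -0.0, 0.002]]
wrist_force: [-0.2, -0.4, -0.4]
gripper_width: 0.297
```

Now I set it down the last 1 mm, open, and look.

Call:
move_arm --series '[[[0,0,0,0,0,-0.015,0],[0,0,0,0,0,0,0.45],[0,0,0,0,0,0,0.45],[0,0,0,0,0,0,0.45],[0,0,0,0,0,0,0.45],[0,0,0,0,0,0.5,0.45],[0,0,0,0,0,0.5,0.45],[0,0,0,0,0,0.5,0.45],[0,0,0,-0.9,-0.125,0.5,0.3],[0,0,0,-0.9,-0.125,0,0.0],[0,0,0,0,0,0,0],[0,0,0,0,0,0,0]]]'

```text
time_s: 9.28
tcp_pos: [0.3727, -0.0642, 0.2047]
ee_rot: [[0.008, -0.141, 0.99], [0.001, 0.99, 0.141], [-1.0, -0.001, 0.008]]
wrist_force: [0.8, 1.0, -0.2]
gripper_width: 0.079
```

Run:
```python
from h import *
s=r.sense()
for n in ("top","wrist","scene"):
    c=viewer.camera_params(n)
    p,d=viewer.capture(n); cv2.imwrite(f"pics/{n}3.png",p[:,:,::-1]); np.save(f"{n}3.npy",d); np.savez(f"{n}3c.npz",**c)
    e=np.array([.6389,-.027,0]);print(n,proj(n,[e,[.4814,-.0492,.045]],c))
R=s["ee_rot"]; print(s["tcp_pos"],np.degrees(np.arctan2(R[1,1],R[0,1]))-90,R[:,0],s["gripper_width"],s["joints"].round(1))
```

```text
top [[310.88456713 149.60516306]
 [319.05428197 207.1957626 ]]
wrist [[320.51390267 392.68740774]
 [320.51688068 309.24200956]]
scene [[368.11420704 222.62498884]
 [315.12820527 192.30337815]]
[ 0.37269475 -0.06423754  0.20467207] 8.081850892264995 [ 8.01622251e-03  5.71444178e-04 -9.99967706e-01] 0.07862712057113518 [ 15.3   2.9 -39.4   0.1 -47.3 -97.3]
```

View pics/wrist3.png

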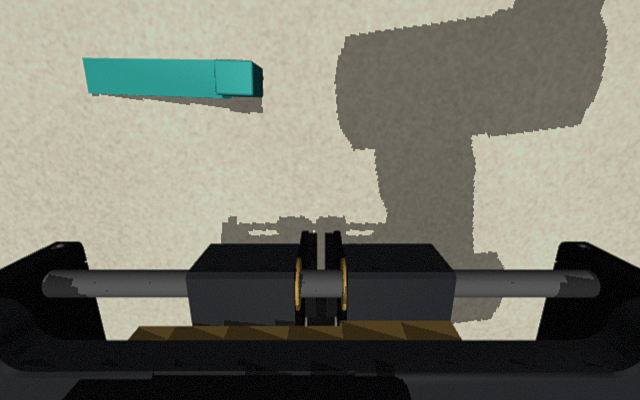

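View pics/top3.png

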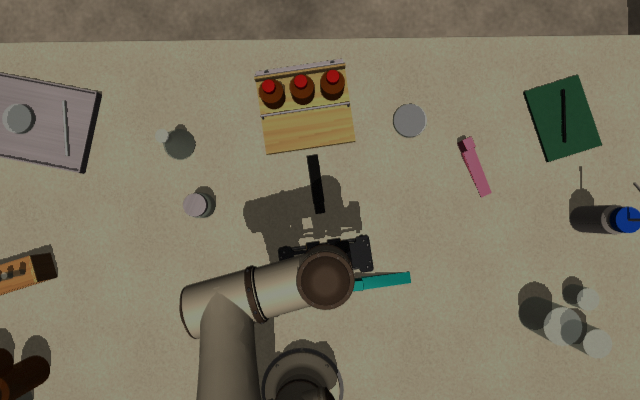

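The top view shows the wedge flat, with its tip at about (313,155) and its tab at about (319,207), standing off the shelf edge. Next I measure its alignment.

```bash
cat > wm.py <<'E'
from h import *
def wedge(p,d,box,n="top"):
    u0,u1,v0,v1=box
    g=p.max(2); m=np.zeros(g.shape,np.uint8); m[v0:v1,u0:u1]=g[v0:v1,u0:u1]<45
    nn,l,s,c=cv2.connectedComponentsWithStats(m); m=l==1+s[1:,4].argmax()
    v,u=np.nonzero(m); print("bbox",u.min(),u.max(),v.min(),v.max(),len(u))
    X=unproj(n,np.c_[u,v],d=d[v,u]); ok=(X[:,2]>-.005)&(X[:,2]<.06); X=X[ok]; 
    t=X[X[:,2]>.036]; b=X[X[:,2]<.03]
    rect=cv2.minAreaRect((X[:,:2]*1000).astype(np.float32)); print("all",rect)
    print("tab",len(t),t.mean(0).round(4),cv2.minAreaRect((t[:,:2]*1000).astype(np.float32)))
    # centreline of body
    a=cv2.fitLine((X[:,:2]*1000).astype(np.float32),cv2.DIST_HUBER,0,.01,.01).ravel()
    yaw=np.degrees(np.arctan2(a[1]*np.sign(a[0]),abs(a[0]))); c=X[:,:2].mean(0)
    print("yaw",yaw,"centroid",c); 
    f=np.array([np.cos(np.radians(yaw)),np.sin(np.radians(yaw))])
    q=(X[:,:2]-[.6389,-.027]); ex=np.array([np.cos(np.radians(7.94)),np.sin(np.radians(7.94))]); ey=np.array([-ex[1],ex[0]])
    print("in edge frame: x range",(q@ex).min(),(q@ex).max())
    Q=np.c_[q@ex,q@ey]
    for lo in np.arange(-.19,0.02,.02):
        k=(Q[:,0]>lo)&(Q[:,0]<lo+.02)
        if k.sum()>8: print(round(lo,3),"lat mid",((Q[k,1].max()+Q[k,1].min())/2*1000).round(1),"w",((Q[k,1].max()-Q[k,1].min())*1000).round(1),"z",X[k,2].mean().round(4))
E
python3 - <<'E'
from wm import *
wedge(cv2.imread("pics/top3.png"),np.load("top3.npy"),(300,332,145,219))
E
```

```text
bbox 307 324 155 213 642
all ((544.62744140625, -39.95804214477539), (158.35269165039062, 31.049579620361328), 7.833741188049316)
tab 118 [ 0.4818 -0.049   0.0445] ((481.8060607910156, -49.023681640625), (29.69931983947754, 25.678823471069336), 8.137410163879395)
yaw 7.783929 centroid [ 0.54365105 -0.0406241 ]
in edge frame: x range -0.17434046078371118 -0.015989413742430576
-0.19 lat mid 0.4 w 23.8 z 0.0365
-0.17 lat mid 0.3 w 27.9 z 0.0432
-0.15 lat mid 0.2 w 30.9 z 0.0294
-0.13 lat mid 0.2 w 31.0 z 0.02
-0.11 lat mid -0.2 w 30.2 z 0.0172
-0.09 lat mid -0.8 w 29.1 z 0.0138
-0.07 lat mid -0.4 w 28.4 z 0.0105
-0.05 lat mid -0.6 w 28.9 z 0.0069
-0.03 lat mid 0.0 w 27.9 z 0.0044
```

Call:
move_arm --series '[[[0,0.06,0,0.5,0.07,0,0],[0,0,0,0.5,0.07,0,0],[0,0,0,0,0,-0.5,0],[0,0,0,0,0,-0.5,0],[0,0,0,0,0,-0.5,0],[0,0,0,0,0,0,0],[0,0,0,0,0,0,0]]]'

```text
time_s: 10.3
tcp_pos: [0.4418, -0.0545, 0.1094]
ee_rot: [[-0.004, -0.141, 0.99], [-0.001, 0.99, 0.141], [-1.0, -0.001, -0.004]]
wrist_force: [0.1, -0.8, 0.1]
gripper_width: 0.003
```

Call:
move_arm --series '[[[0.007,-0.03,0,-0.12,-0.013,-0.1,0],[0,0,0,0,0,-0.35,0],[0,0,0,0,0,-0.08,0],[0,0,0,0,0,0,0]]]'

```text
time_s: 10.8
tcp_pos: [0.4356, -0.0549, 0.0799]
ee_rot: [[0.008, -0.141, 0.99], [0.002, 0.99, 0.141], [-1.0, 0.0, 0.009]]
wrist_force: [0.1, -0.1, -0.7]
gripper_width: 0.008
```

Call:
move_arm --series '[[[0,0.06,0,0.165,0.023,0,0],[0,0,0,0.165,0.023,0,0],[0,0,0,0.165,0.023,0,0],[0,0,0,0.165,0.023,0,0],[0,0,0,0,0,0,0]]]'

```text
time_s: 11.42
tcp_pos: [0.4789, -0.0489, 0.0814]
ee_rot: [[0.002, -0.141, 0.99], [0.002, 0.99, 0.141], [-1.0, 0.002, 0.002]]
wrist_force: [0.7, -0.2, 0.5]
gripper_width: 0.004
```

Call:
move_arm --series '[[[0,0,-0.01,0.13,0.018,-0.02,0],[0,0,0,0.13,0.018,0,0],[0,0,0,0.1,0.012,0,0],[0,0,0,0,0,0,0]]]'

```text
time_s: 11.92
tcp_pos: [0.5008, -0.0461, 0.0799]
ee_rot: [[-0.001, -0.14, 0.99], [0.002, 0.99, 0.14], [-1.0, 0.002, -0.0]]
wrist_force: [0.6, -0.1, -0.1]
gripper_width: 0.004
```

Run:
```python
from h import *
s=r.sense(); print(s["tcp_pos"],s["wrist_force"])
for n in ("top","scene"):
    p,d=viewer.capture(n); cv2.imwrite(f"pics/{n}4.png",p[:,:,::-1]); np.save(f"{n}4.npy",d)
p=cv2.imread("pics/top4.png");q=cv2.imread("pics/scene4.png")
cv2.imwrite("pics/c4.png",np.hstack([cv2.resize(p[50:230,240:380],None,fx=3,fy=3),cv2.resize(q[140:320,290:410],(360,540))]))
```

```text
[ 0.50084658 -0.04610029  0.07989891] [ 0.60333468 -0.12762473 -0.0729713 ]
```

View pics/c4.png

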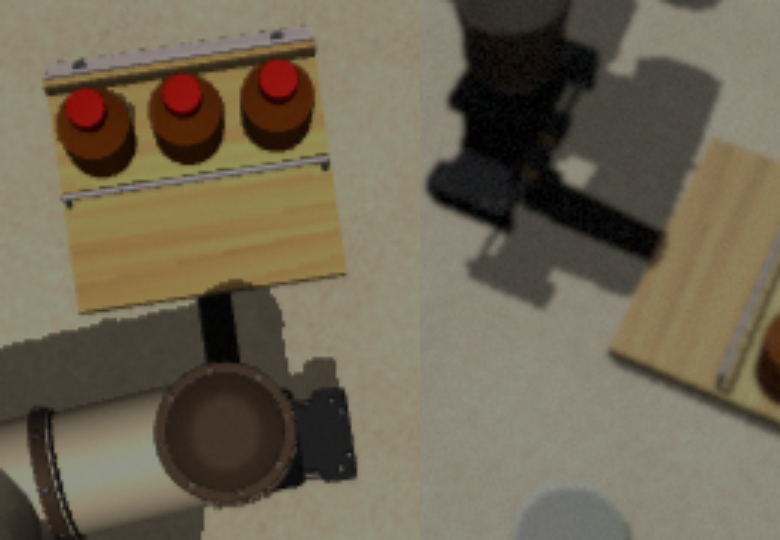

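The wedge is going square under the middle of the edge: its tip is past the edge line at about (217,290) in the left crop. I'm continuing in small steps and watching the force.

Call:
move_arm --series '[[[0,0,0,0.07,0.01,-0.01,0],[0,0,0,0.07,0.01,0,0],[0,0,0,0,0,0,0]]]'

```text
time_s: 12.4
tcp_pos: [0.5085, -0.045, 0.0793]
ee_rot: [[-0.003, -0.139, 0.99], [0.001, 0.99, 0.139], [-1.0, 0.002, -0.002]]
wrist_force: [0.8, -0.5, 0.4]
gripper_width: 0.007
```

Call:
move_arm --series '[[[0,0,0,0.06,0.008,0,0],[0,0,0,0,0,0,0]]]'

```text
time_s: 12.65
tcp_pos: [0.5126, -0.0445, 0.0793]
ee_rot: [[-0.002, -0.139, 0.99], [0.001, 0.99, 0.139], [-1.0, 0.002, -0.002]]
wrist_force: [-0.3, -0.7, 1.1]
gripper_width: 0.005
```

Call:
move_arm --series '[[[0,0,0,0.05,0.007,0,0],[0,0,0,0,0,0,0]]]'

```text
time_s: 12.9
tcp_pos: [0.5158, -0.044, 0.0793]
ee_rot: [[-0.002, -0.139, 0.99], [0.001, 0.99, 0.139], [-1.0, 0.002, -0.002]]
wrist_force: [-0.2, -1.1, 0.1]
gripper_width: 0.007
```

Call:
move_arm --series '[[[0,0,0,0.05,0.007,0,0],[0,0,0,0,0,0,0]]]'

```text
time_s: 13.15
tcp_pos: [0.518, -0.0438, 0.0792]
ee_rot: [[-0.004, -0.139, 0.99], [0.001, 0.99, 0.139], [-1.0, 0.002, -0.004]]
wrist_force: [-1.0, 0.4, 1.2]
gripper_width: 0.008
```

Call:
move_arm --series '[[[0,0,0,0.05,0.007,0,0]]]'

```text
time_s: 13.28
tcp_pos: [0.5191, -0.0438, 0.079]
ee_rot: [[-0.009, -0.138, 0.99], [0.0, 0.99, 0.138], [-1.0, 0.002, -0.009]]
wrist_force: [-7.5, 0.3, 6.2]
gripper_width: 0.007
```

Call:
move_arm --series '[[[0,-0.06,0,0.05,0.007,0.01,0]]]'

```text
time_s: 13.4
tcp_pos: [0.5201, -0.0438, 0.079]
ee_rot: [[-0.006, -0.138, 0.99], [-0.0, 0.99, 0.138], [-1.0, 0.001, -0.006]]
wrist_force: [-4.8, 0.1, 1.7]
gripper_width: 0.007
```

Call:
move_arm --series '[[[0,-0.05,0,0.05,0.007,0.01,0]]]'

```text
time_s: 13.52
tcp_pos: [0.5202, -0.0438, 0.0789]
ee_rot: [[-0.006, -0.137, 0.991], [-0.001, 0.991, 0.137], [-1.0, -0.0, -0.007]]
wrist_force: [-7.6, 1.8, 6.2]
gripper_width: 0.008
```

Call:
move_arm --series '[[[0,-0.05,0,0.08,0.012,0.03,0]]]'

```text
time_s: 13.65
tcp_pos: [0.5217, -0.0436, 0.0795]
ee_rot: [[-0.008, -0.135, 0.991], [-0.002, 0.991, 0.135], [-1.0, -0.001, -0.008]]
wrist_force: [-7.7, -1.4, -0.6]
gripper_width: 0.003
```

Call:
move_arm --series '[[[0,-0.06,0,0.09,0.014,0.02,0]]]'

```text
time_s: 13.78
tcp_pos: [0.523, -0.0436, 0.0791]
ee_rot: [[-0.009, -0.134, 0.991], [-0.003, 0.991, 0.134], [-1.0, -0.002, -0.01]]
wrist_force: [-6.8, -0.1, -0.0]
gripper_width: 0.008
```

Call:
move_arm --series '[[[0.02,-0.07,0.03,0.1,0.016,0.02,0]]]'

```text
time_s: 13.9
tcp_pos: [0.5235, -0.0436, 0.079]
ee_rot: [[-0.014, -0.136, 0.991], [-0.002, 0.991, 0.136], [-1.0, -0.0, -0.014]]
wrist_force: [-14.7, 0.3, 9.9]
gripper_width: 0.005
```

Call:
move_arm --series '[[[0,-0.1,0,0.1,0.016,0.05,0]]]'

```text
time_s: 14.02
tcp_pos: [0.524, -0.0436, 0.08]
ee_rot: [[-0.014, -0.134, 0.991], [-0.004, 0.991, 0.134], [-1.0, -0.002, -0.014]]
wrist_force: [-9.3, -0.4, -1.1]
gripper_width: 0.005
```

Call:
move_arm --series '[[[0.03,-0.1,0.03,0.13,0.02,0.03,0],[0.02,-0.1,0,0.13,0.02,0.03,0]]]'

```text
time_s: 14.28
tcp_pos: [0.5261, -0.0437, 0.079]
ee_rot: [[-0.019, -0.133, 0.991], [-0.001, 0.991, 0.133], [-1.0, 0.002, -0.019]]
wrist_force: [-15.3, 1.4, 8.4]
gripper_width: 0.006
```

Call:
move_arm --series '[[[0,0,0,-0.12,-0.01,0,0],[0,-0.2,0.06,0,0.02,-0.03,0],[0,0,0,0,0,0,0]]]'

```text
time_s: 14.65
tcp_pos: [0.5204, -0.0427, 0.0773]
ee_rot: [[0.014, -0.142, 0.99], [-0.0, 0.99, 0.142], [-1.0, -0.002, 0.014]]
wrist_force: [0.3, -0.4, 0.3]
gripper_width: 0.006
```

```bash
cat > sh.py <<'E'
from h import *
def shelf(f0,f1,d):
    for f in (f0,f1): pass
E
python3 - <<'E'
from h import *
d0=np.load("top0.npy"); d4=np.load("top4.npy")
p,d=viewer.capture("top"); cv2.imwrite("pics/top5.png",p[:,:,::-1]); np.save("top5.npy",d)
hsv=cv2.cvtColor(cv2.imread("pics/top0.png"),cv2.COLOR_BGR2HSV)
m=np.zeros(d.shape,np.uint8); m[105:165,250:365]=hsv[105:165,250:365,1]>85
n,l,s,c=cv2.connectedComponentsWithStats(m); m=cv2.erode((l==1+s[1:,4].argmax()).astype(np.uint8),np.ones((7,7)))>0
e=np.array([.6389,-.027]);ex=np.array([.9904,.1381])
for k,D in (("0",d0),("4",d4),("5",d)):
    v,u=np.nonzero(m); X=unproj("top",np.c_[u,v],d=D[v,u]); X=X[(X[:,2]>.005)&(X[:,2]<.06)]
    q=(X[:,:2]-e)@ex; A=np.c_[q,np.ones(len(q))]; print(k,np.linalg.lstsq(A,X[:,2],rcond=None)[0]*[1,1000],len(X))
s=r.sense(); R=s["ee_rot"]; print(s["tcp_pos"],R[:,0],np.degrees(np.arctan2(R[1,1],R[0,1]))-90,s["wrist_force"])
E
```

```text
0 [1.80117233e-02 2.49467228e+01] 2620
4 [1.46193633e-02 2.52089881e+01] 2618
5 [1.08602944e-02 2.62554531e+01] 2620
[ 0.52077837 -0.04268248  0.07746375] [ 1.43974331e-02 -1.00914162e-04 -9.99896346e-01] 8.194609640704911 [-0.00146611 -0.31973469 -0.1866528 ]
```

Call:
move_arm --series '[[[0,0,-0.02,0.07,0.008,0,0],[0,-0.03,0,0.1,0.014,0.01,0]]]'

```text
time_s: 14.95
tcp_pos: [0.5251, -0.0424, 0.0771]
ee_rot: [[0.001, -0.137, 0.991], [-0.002, 0.991, 0.137], [-1.0, -0.003, 0.001]]
wrist_force: [-16.6, 1.8, 12.0]
gripper_width: 0.004
```

Call:
move_arm --series '[[[0,-0.08,0,0.1,0.014,0.06,0]]]'

```text
time_s: 15.08
tcp_pos: [0.5255, -0.0425, 0.0786]
ee_rot: [[-0.003, -0.135, 0.991], [-0.004, 0.991, 0.135], [-1.0, -0.004, -0.003]]
wrist_force: [-7.0, 0.5, -3.4]
gripper_width: 0.006
```

Call:
move_arm --series '[[[0.02,-0.12,0.02,0.12,0.018,0.03,0]]]'

```text
time_s: 15.2
tcp_pos: [0.5257, -0.0427, 0.0777]
ee_rot: [[-0.004, -0.134, 0.991], [-0.004, 0.991, 0.134], [-1.0, -0.003, -0.005]]
wrist_force: [-11.9, -0.8, -1.2]
gripper_width: 0.006
```

Call:
move_arm --series '[[[0.03,-0.12,0.04,0.15,0.03,0.03,0]]]'

```text
time_s: 15.32
tcp_pos: [0.5263, -0.0426, 0.0772]
ee_rot: [[-0.01, -0.137, 0.991], [-0.002, 0.991, 0.137], [-1.0, -0.001, -0.01]]
wrist_force: [-18.5, -1.8, 14.2]
gripper_width: 0.008
```

Call:
move_arm --series '[[[0.02,-0.15,0.02,0.14,0.025,0.07,0]]]'

```text
time_s: 15.45
tcp_pos: [0.5266, -0.0428, 0.0784]
ee_rot: [[-0.01, -0.136, 0.991], [-0.002, 0.991, 0.136], [-1.0, -0.001, -0.01]]
wrist_force: [-11.2, -0.7, -2.0]
gripper_width: 0.008
```

Call:
move_arm --series '[[[0.02,-0.15,0.02,0.15,0.025,0.03,0]]]'

```text
time_s: 15.58
tcp_pos: [0.5273, -0.0429, 0.0772]
ee_rot: [[-0.01, -0.136, 0.991], [-0.002, 0.991, 0.136], [-1.0, -0.001, -0.01]]
wrist_force: [-16.8, 1.5, 9.0]
gripper_width: 0.004
```

```bash
cat > sh.py <<'E'
from h import *
def height(N=6):
    hsv=cv2.cvtColor(cv2.imread("pics/top0.png"),cv2.COLOR_BGR2HSV)
    m=np.zeros(hsv.shape[:2],np.uint8); m[105:165,250:365]=hsv[105:165,250:365,1]>85
    n,l,s,c=cv2.connectedComponentsWithStats(m); m=cv2.erode((l==1+s[1:,4].argmax()).astype(np.uint8),np.ones((7,7)))>0
    e=np.array([.6389,-.027]);ex=np.array([.9904,.1381]); v,u=np.nonzero(m)
    for i in range(N):
        p,D=viewer.capture("top")
        X=unproj("top",np.c_[u,v],d=D[v,u]); X=X[(X[:,2]>.005)&(X[:,2]<.06)]
        q=(X[:,:2]-e)@ex; A=np.c_[q,np.ones(len(q))]; k=np.linalg.lstsq(A,X[:,2],rcond=None)[0]; print("slope %.4f edge z %.2f mm mean z %.2f"%(k[0],k[1]*1000,X[:,2].mean()*1000))
    return p,D
E
python3 - <<'E'
from sh import *
p,D=height(5)
cv2.imwrite("pics/top6.png",p[:,:,::-1]); np.save("top6.npy",D)
s=r.sense(); R=s["ee_rot"]; print(s["tcp_pos"],R[:,0],s["wrist_force"])
E
```

```text
slope 0.0068 edge z 26.64 mm mean z 26.99
slope 0.0106 edge z 26.47 mm mean z 27.01
slope 0.0095 edge z 26.48 mm mean z 26.96
slope 0.0118 edge z 26.37 mm mean z 26.97
slope 0.0105 edge z 26.49 mm mean z 27.02
[ 0.5273757  -0.04293351  0.07730223] [-0.00996172 -0.00197008 -0.99994844] [-13.39488643  -0.24041353   1.24748741]
```

Call:
move_arm --series '[[[0.01,-0.15,0.02,0.15,0.028,0.06,0]]]'

```text
time_s: 15.95
tcp_pos: [0.5276, -0.043, 0.0776]
ee_rot: [[-0.012, -0.135, 0.991], [-0.003, 0.991, 0.135], [-1.0, -0.002, -0.012]]
wrist_force: [-13.7, -0.6, 0.6]
gripper_width: 0.004
```

Call:
move_arm --series '[[[0.01,-0.15,0.02,0.16,0.028,0.04,0]]]'

```text
time_s: 16.08
tcp_pos: [0.528, -0.043, 0.0773]
ee_rot: [[-0.014, -0.134, 0.991], [-0.005, 0.991, 0.134], [-1.0, -0.003, -0.015]]
wrist_force: [-19.0, 3.1, 11.7]
gripper_width: 0.008
```

Call:
move_arm --series '[[[0.01,-0.15,0.02,0.16,0.028,0.06,0]]]'

```text
time_s: 16.2
tcp_pos: [0.5284, -0.0431, 0.0776]
ee_rot: [[-0.017, -0.133, 0.991], [-0.006, 0.991, 0.133], [-1.0, -0.004, -0.018]]
wrist_force: [-14.2, -0.6, -1.1]
gripper_width: 0.007
```

Call:
move_arm --series '[[[0.03,-0.2,0.05,0.17,0.035,0.05,0],[0.02,-0.2,0.03,0.17,0.035,0.06,0]]]'

```text
time_s: 16.45
tcp_pos: [0.5288, -0.043, 0.0774]
ee_rot: [[-0.012, -0.136, 0.991], [-0.006, 0.991, 0.136], [-1.0, -0.004, -0.013]]
wrist_force: [-17.0, -0.6, 1.6]
gripper_width: 0.006
```

Run:
```python
from sh import *
p,D=height(4)
s=r.sense(); R=s["ee_rot"]; print(s["tcp_pos"],R[:,0],s["wrist_force"])
```

```text
slope 0.0099 edge z 26.63 mm mean z 27.13
slope 0.0033 edge z 27.05 mm mean z 27.21
slope 0.0068 edge z 26.77 mm mean z 27.11
slope 0.0069 edge z 26.74 mm mean z 27.08
[ 0.5288457  -0.04300012  0.07734542] [-0.01209633 -0.00606406 -0.99990845] [-16.93395176  -1.09713471   1.75163496]
```

Push is 17 N with almost no vertical load. The edge has risen about 1.7 mm (roughly 8.5 N bearing) after about 10 mm of travel, so the wedge is tight. I'm backing off.

Call:
move_arm --series '[[[0,0,0,-0.15,-0.02,0,0],[0,0,0,-0.4,-0.055,0,0],[0,0,0,-0.4,-0.055,0,0],[0,0,0,-0.3,0,0.5,0],[0,0,0,-0.5,0,0.8,0],[0,0,0,-0.3,0,0.8,0],[0,0,0,0,0,0,0],[0,0,0,0,0,0,0]]]'

```text
time_s: 17.65
tcp_pos: [0.4086, -0.0499, 0.2087]
ee_rot: [[0.003, -0.137, 0.991], [-0.003, 0.991, 0.137], [-1.0, -0.004, 0.003]]
wrist_force: [0.4, 0.7, -0.5]
gripper_width: 0.008
```

Run:
```python
from sh import *
from wm import wedge
p,D=height(3); cv2.imwrite("pics/top7.png",p[:,:,::-1])
q,_=viewer.capture("scene"); cv2.imwrite("pics/scene7.png",q[:,:,::-1])
wedge(p,D,(300,335,143,205))
for t in ("jar_mid","flask_mid","dish_mid"): print(t,[(x["centre"],round(x["conf"],2)) for x in spotter.find_in("top",t)])
a=cv2.imread("pics/top7.png");b=cv2.imread("pics/scene7.png")
cv2.imwrite("pics/c7.png",np.hstack([cv2.resize(a[50:230,240:380],None,fx=3,fy=3),cv2.resize(b[140:320,290:410],(360,540))]))
s=r.sense(); print(s["tcp_pos"],s["wrist_force"],s["time_s"])
```

```text
slope 0.0059 edge z 26.86 mm mean z 27.16
slope 0.0077 edge z 26.81 mm mean z 27.20
slope 0.0065 edge z 26.82 mm mean z 27.15
bbox 307 322 147 187 434
all ((589.333740234375, -36.042381286621094), (105.93346405029297, 31.255552291870117), 9.057618141174316)
tab 117 [ 0.5521 -0.0418  0.0448] ((552.0862426757812, -41.80613327026367), (30.047574996948242, 25.20332908630371), 8.81192398071289)
yaw 7.915033 centroid [ 0.58771845 -0.0369067 ]
in edge frame: x range -0.10332008282248496 0.0025647183706123513
-0.11 lat mid -2.5 w 27.1 z 0.0374
-0.09 lat mid -2.6 w 29.4 z 0.0417
-0.07 lat mid -2.3 w 31.5 z 0.0216
-0.05 lat mid -2.9 w 29.0 z 0.0192
-0.03 lat mid -2.6 w 28.7 z 0.0158
-0.01 lat mid -2.6 w 27.3 z 0.0135
jar_mid [([198.4, 206.2], 0.56)]
flask_mid [([172.6, 139.8], 0.71)]
dish_mid [([411.1, 120.4], 0.74)]
[ 0.40820546 -0.05016876  0.20760087] [-0.4813943  -0.47522844 -0.59947071] 18.0
```

View pics/c7.png

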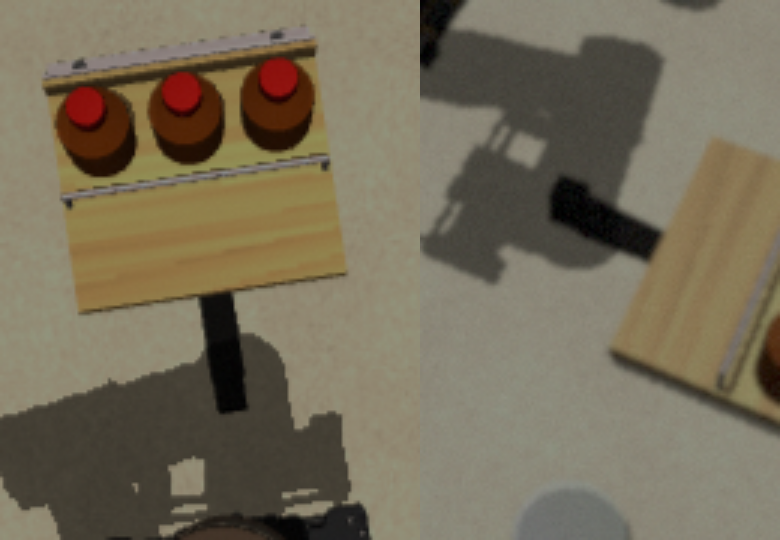

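View pics/top7.png

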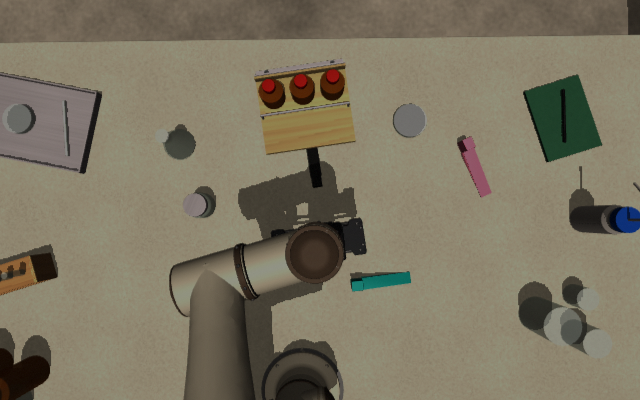

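Run:
```python
import cv2,numpy as np
a=cv2.imread("pics/top0.png",0).astype(np.float32);b=cv2.imread("pics/top7.png",0).astype(np.float32)
for n,(u0,u1,v0,v1) in dict(jar=(178,218,182,226),flask=(150,200,118,165),dish=(385,437,95,146),shelf=(248,362,55,110)).items():
    print(n,cv2.phaseCorrelate(a[v0:v1,u0:u1],b[v0:v1,u0:u1]),np.abs(a-b)[v0:v1,u0:u1].mean())
```

```text
jar ((0.03542230199612817, 0.558034686267284), 1.0007842543390062) 1.9892045
flask ((-0.015045804078464897, 0.008257020264991866), 0.9852457571029664) 1.8846809
dish ((0.013370511789620565, 0.0042867444204546246), 1.0033254723162972) 2.102187
shelf ((-0.07431789379176479, -0.13900560458118605), 1.0144062086608674) 3.1226475
```

Run:
```python
from station import r
print(r.finish_job(), r.sense()["time_s"])
```

```text
the job is handed in; nothing more can be done
the job is handed in; nothing more can be done
```

The black wedge is jammed under the middle of the shelf's front edge and let go. I handed the job in at about 18 s. I laid it flat and square in front of the edge, then pushed it in with the closed fingers behind its tab.

**Tightness:** The last push was about 17 N with almost no vertical load. The wedge went in about 10 mm past first touch. The edge stands about 1.7 mm higher than at the start, which means it bears on the wedge with roughly 8.5 N. It stayed up after I let go.

**Position:** The wedge lies flat, about 2.5 mm to one side of the middle. Two fits of its angle gave 0° and about 1° off square to the edge.

**Pushing forces:** During some push steps the fingers also bore down on the tab with up to about 14 N. I eased that off, and the highest push was 19 N.

**Other things:** The flask and dish have not moved in the top view. The network's jar and flask positions shifted by 2 to 3 pixels, and the image comparison gave 0.6 pixel for the jar. The pixel differences there are no larger than at the untouched dish, so I took both shifts as noise. The gripper did not appear to touch the shelf and ended clear of everything.

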